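# Lift two spice-pot lids off together on a skewer

## Robot

A 6-joint arm with a two-finger parallel gripper is mounted at the origin on the work surface. World frame = base frame: x ahead of the robot, y to its left, z up, the work surface at z = 0. Lengths are in m, angles in rad, forces in N, time in s.
With the tool pointing down it reaches from about 0.35 to 0.775 m from the base axis. Payload 5.5 kg.
Tool frame: the origin (TCP) lies at the very end of the fingers, on their centre line; the grasp point (between the pads) lies env.hold_point_z behind it (env.hold_point_z is the distance from the TCP to the grasp point, in m); z points along the fingers, y is the line along which they close (so a half turn about z gives the same grasp; the last joint's range is limited). The gripper opens to 85 mm and grips with 20 to 120 N. Pads are 22 mm wide; open, the fingers measure 114 mm over their backs; the gripper's body (76 mm by 85 mm) begins 54 mm behind the grasp point. The pads swing forward as they close: fully open they stand 13 mm farther back than shut.
Start: joints at [1.086, 0.313, 0.046, 1.304, 0, 1.431], TCP at [0.194, 0.541, 0.206] pointing down, gripper open.
Joint ranges: [-2.76, 2.76], [-0.86, 1.69], [-1.03, 1.26], [-2.2, 2.34], [-1.47, 1.5], [-3.14, 3.14]. Speed limits (rad/s): [2.57, 2.57, 3.14, 3.14, 3.14, 3.14].

## Interface

Orientations are given as a unit quaternion [w, x, y, z].
In Python, from workcell import env gives the robot as it stands.
- The arm moves only by the tool carry_out, never from a script. Its argument "steps" is a list of rows, each a list of 3 entries, a list of its own where there are three numbers: the turn, a rotation vector about the tool's x, y, z in degrees, then the shift along the tool's x, y, z in cm, then the closure in counts, from 0 (fully open) to 255 (shut). A call has exactly 8 rows; each row is the pose to reach, as a shift and turn from the pose commanded when the call began, along the tool's axes at that moment; what a row does not reach only later rows make up. A row lasts 1/8 s, in which the tool goes at most 62.5 mm and 10.7 degrees, less where a joint would pass 70% of its speed; a pose out of reach is approached as far as the arm can. A call with a gripper value outside its range is refused whole. The fingers move at their own pace and stop on an object; "force" is the grip in N (left out, the last holds). Time passes only in rows, so rows that repeat a pose let the fingers close, or fill a call up. It gives the time, the measured TCP pose, the force, the opening and the grip force at its end, in the units of the state.
- env.get_state(): the state, without advancing time (a new reading comes with each control period).
- env.read_camera(name): name is "scene" or "top"; returns (picture, depth): 420x560x3 uint8, red, green, blue; 420x560 float32, m along the optical axis (not along the pixel's ray), 0 where there is no reading.
- env.get_calibration(name): a dict with "fx", "fy", "cx", "cy" (pixels), "D" ([k1, k2, p1, p2, k3] as OpenCV has them; the pictures are not rectified), "origin" and "orientation" of the camera in the world. Camera axes: x right, y up, looking along -z (the intrinsics and any distortion apply to the point x, -y, -z); pixel columns grow to the right and rows downward; lengths in m; the calibration is good to about 2 mm. A picture is of the moment at which its call begins. get_calibration takes no time and is no camera call.
- env.hand_in(): hands the job in; it is judged then, once.
The state is a dict: "clock": time; "joint_pos": joint angles; "qvel": joint speeds; "tau": joint torques, N m; "tcp_pos": TCP position; "orientation": TCP orientation; "wrist_force": force on the tool from outside, world axes, zero at the start; "ft_torque": the same for the moment, N m; "finger_gap": finger opening in m; "grip_force": force on a finger pad.
Only numpy, scipy, OpenCV 4.12 (cv2) and the standard library are available. Lean on these libraries where they do the work, as an engineer would, in place of code of your own. Each camera call takes 0.05 s, during which the arm holds its last target. There are 200 camera calls.

## Task

Pick up the flat skewer by its wooden handle and slide its blade through the upright steel loops of both small spice-pot lids, then lift the two lids off their pots together on it. Carry them to the round white plate and lower them until both lids stand upright on the plate; only then let go, leaving the skewer lying through both loops.

Things in the scene. Friction and masses are not known exactly. Their poses are not given: they have to be found in the camera images.
- skewer: flat steel skewer, dark wood handle, 62 g, lying level. Origin: middle of the handle's underside; x to the tip (starts within 12 deg of world +y), z up. Handle x -40 to 40 mm, 20 wide, 24 high. Blade 8 wide, 3 thick, z 0 to 3 mm, from x 40 to the tip at 246. Balances at x = 90 mm: with a lid on each side of that it lies steady when let go. The teaspoon near it is not wanted.
- lid_a: white pot lid, 35 g, -y end of the row. Origin: centre of its underside, 52 mm over the ledge at first; x along the row to lid_b, within 6 deg. Plug 33 mm wide, z 0-6 mm, loose in the pot; disc 50 wide, z 6-12; boss 24 wide to z 20; fixed upright loop of 5 mm steel bar, 44 wide, top z 57. Window under it faces along x: 34 mm wide (y), z 20 to 52, arched top, so it hangs centred.
- lid_b: lid of the same shape as lid_a, at the +y end of the row, 66 mm from it. The two white pots, 48 mm wide, rims 58 mm over the ledge, are fixed in a wooden caddy 160 x 66 x 10 mm; the skewer can come in from lid_a's end, where the way is clear. The row runs 66 to 92 deg from world x. The taller two-tier pot with a knob is not wanted.
- plate: round white melamine plate, 202 mm wide, fixed on the ledge; origin: centre of its underside. Flat floor 5 mm above the ledge, 190 mm wide inside a rounded rim 8 mm high. (The grey metal disc with a stub handle, a heat diffuser, is not the plate.)
Things that resemble listed ones, but are neither listed nor needed, are in the scene too. Several things have the shape of the plate; the one meant has the colours described above.

How it is judged:
On the way, in this order (a step that is already met when the one before it is completed fails the run):
1. both lids hang clear of their pots on the skewer at the same time, at least 23 mm higher than they started (x of lid_a in the frame of skewer between 0.04 and 0.235 m and y of lid_a in the frame of skewer between -0.03 and 0.03 m and z of lid_a in the frame of skewer between -0.062 and -0.008 m and x of lid_b in the frame of skewer between 0.04 and 0.235 m and y of lid_b in the frame of skewer between -0.03 and 0.03 m and z of lid_b in the frame of skewer between -0.062 and -0.008 m and height (world z) of each of lid_a, lid_b above 0.075 m), for 0.2 s.
2. both lids stand on the plate, still threaded, while the fingers still hold the skewer (x of lid_a in the frame of skewer between 0.04 and 0.235 m and y of lid_a in the frame of skewer between -0.03 and 0.03 m and z of lid_a in the frame of skewer between -0.062 and -0.008 m and x of lid_b in the frame of skewer between 0.04 and 0.235 m and y of lid_b in the frame of skewer between -0.03 and 0.03 m and z of lid_b in the frame of skewer between -0.062 and -0.008 m and horizontal distance between each of lid_a, lid_b and plate below 0.085 m and height (world z) of each of lid_a, lid_b below 0.012 m and angle between each of lid_a, lid_b's own z axis and vertical below 0.17 rad and contact force between the fingers and skewer above 0.5 N), for 0.1 s.
At the end, for the whole second after the job is handed in: Both lids rest on the plate, upright within 10 degrees, centres within 85 mm of its centre, undersides at most 12 mm above the ledge; the released, resting skewer still runs through both loops: in its frame each lid is at x 40 to 235 mm, within 30 mm sideways, 8 to 62 mm below (x of lid_a in the frame of skewer between 0.04 and 0.235 m and y of lid_a in the frame of skewer between -0.03 and 0.03 m and z of lid_a in the frame of skewer between -0.062 and -0.008 m and x of lid_b in the frame of skewer between 0.04 and 0.235 m and y of lid_b in the frame of skewer between -0.03 and 0.03 m and z of lid_b in the frame of skewer between -0.062 and -0.008 m and horizontal distance between each of lid_a, lid_b and plate below 0.085 m and height (world z) of each of lid_a, lid_b below 0.012 m and angle between each of lid_a, lid_b's own z axis and vertical below 0.17 rad and linear speed of each of lid_a, lid_b, skewer below 0.02 m/s); the robot touches nothing.
It also fails if it takes over 58 s, if anything falls off the work surface, if the arm or the gripper's body presses on something with over 40 N, if the wrist force passes 120 N, or if a joint passes its speed limit or range.

## Working session

There is one attempt and no reset: what is moved stays moved. The work goes in short steps, Python scripts to look and compute and a tool call to move; the robot and the scene stay as the last step left them, time stands still between calls to the robot, and variables do not carry over. Pictures are saved under pics/ and viewed, at most 12 in all, crops included, and the job is handed in when it is done.

Besides the shell and the picture viewer there is one more tool, called after ">>>" as a command line: name --argument value ..., lists and objects as JSON in quotes. carry_out: Moves the arm, as the interface text tells. Its arguments: {"type":"object","properties":{"steps":{"type":"array","items":{"type":"array"}},"force":{"type":"number"}},"required":["steps"]}

```bash
mkdir -p pics
cat > h.py <<'E'
import numpy as np, cv2
from workcell import env
from scipy.spatial.transform import Rotation as R
def cam(n):
    c=env.get_calibration(n); K=np.array([[c['fx'],0,c['cx']],[0,c['fy'],c['cy']],[0,0,1]]);q=c['orientation']
    return K,np.array(c['D'],float),np.array(c['origin']),R.from_quat([q[1],q[2],q[3],q[0]]).as_matrix()
def ray(n,uv):
    K,D,o,M=cam(n); p=cv2.undistortPoints(np.array(uv,float).reshape(-1,1,2),K,D)[:,0]
    return o,np.c_[p[:,0],-p[:,1],-np.ones(len(p))]@M.T
def atz(n,uv,z):
    o,d=ray(n,uv); return o+d*((z-o[2])/d[:,2])[:,None]
def atd(n,uv,dep):
    o,d=ray(n,uv); return o+d*np.array([dep[int(round(v)),int(round(u))] for u,v in uv])[:,None]
def proj(n,P):
    K,D,o,M=cam(n); p=(np.array(P,float).reshape(-1,3)-o)@M*[1,-1,-1]
    return cv2.projectPoints(p,np.zeros(3),np.zeros(3),K,D)[0][:,0]
def tri(n1,uv1,n2,uv2):
    o1,d1=ray(n1,[uv1]);o2,d2=ray(n2,[uv2]);d1=d1[0];d2=d2[0]
    t=np.linalg.lstsq(np.c_[d1,-d2],o2-o1,rcond=None)[0]
    a=o1+d1*t[0];b=o2+d2*t[1]; return (a+b)/2,np.linalg.norm(a-b)
E
python3 - <<'E'
from h import *
for n in ('scene','top'):
    im,d=env.read_camera(n); np.savez(f'{n}0.npz',im=im,d=d)
    cv2.imwrite(f'pics/{n}0.png',cv2.resize(im[:,:,::-1],(800,600)))
    c=env.get_calibration(n);print(n,c)
s=env.get_state();print(s,env.hold_point_z)
E
```

```text
scene {'fx': 402.012867108691, 'fy': 402.012867108691, 'cx': 274.63184742305094, 'cy': 205.8021574743928, 'D': array([-0.03106034,  0.        ,  0.        ,  0.        ,  0.        ]), 'origin': array([ 1.34412667, -0.40714827,  0.65786312]), 'orientation': array([0.74800491, 0.40102469, 0.25067071, 0.46565229])}
top {'fx': 440.6565852720861, 'fy': 440.6565852720861, 'cx': 276.5933750946784, 'cy': 210.423374178687, 'D': array([0.0057289, 0.       , 0.       , 0.       , 0.       ]), 'origin': array([ 0.42979469, -0.00942885,  1.20050316]), 'orientation': array([ 0.7088778 ,  0.02753297, -0.02536664, -0.70433708])}
{'clock': 0.1, 'joint_pos': array([1.08637035e+00, 3.13920467e-01, 4.51301952e-02, 1.30362257e+00,
       1.06397445e-05, 1.43118117e+00]), 'qvel': array([ 0.00059834, -0.00215046,  0.00337443,  0.00166965, -0.0007381 ,
       -0.0008361 ]), 'tau': array([ 2.58548251e-03, -4.81726670e+01,  2.99244153e+01,  1.27659031e-02,
       -1.32435980e-04, -6.32404038e-06]), 'tcp_pos': array([0.19414623, 0.54071601, 0.20561622]), 'orientation': array([-2.53184314e-04,  1.71552540e-01,  9.85174641e-01, -7.67599702e-04]), 'wrist_force': array([ 1.03484671, -0.39319946, -1.40608192]), 'ft_torque': array([-0.04924872, -0.04748748, -0.00294486]), 'grip_force': 0.0, 'finger_gap': 0.08562827618101822} 0.0187
```

View pics/scene0.png

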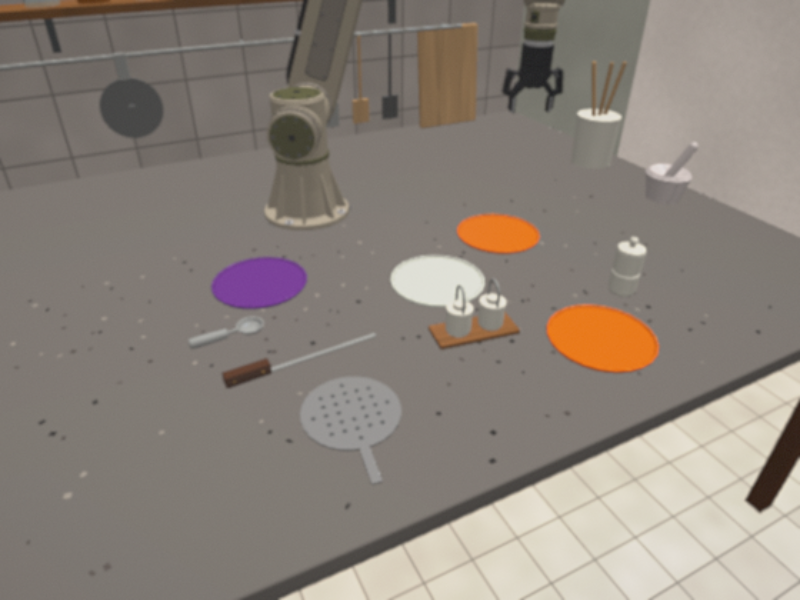

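View pics/top0.png

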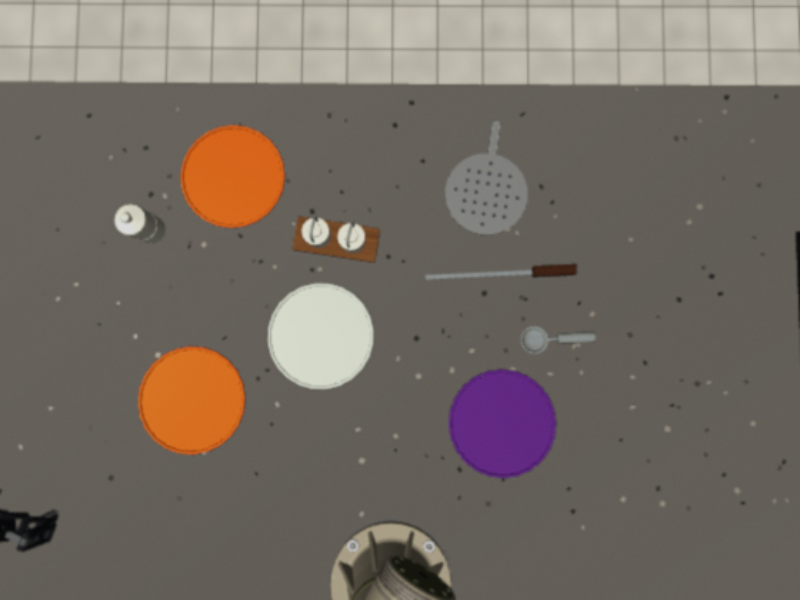

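Top view (800x600 picture): the skewer handle is at (554,270) and its tip at (426,277). lid_a is at (351,236), lid_b at (315,231) and the white plate at (321,335).

Possible confusions, by top pixel:
- **Skewer:** the teaspoon at (560,338) is rejected because it is grey with a bowl.
- **Lids:** the two-tier pot at (130,220) is rejected because it has a knob.
- **Plate:** the orange discs at (232,176) and (191,400), the purple disc at (502,423) and the grey diffuser at (486,193) are rejected by colour.

Next I'll check these choices in a close crop.

Run:
```python
from h import *
t=np.load('top0.npz');s=np.load('scene0.npz')
a=cv2.resize(t['im'][140:215,200:410],None,fx=3.8,fy=3.8,interpolation=cv2.INTER_CUBIC)   # 798x285
b=cv2.resize(s['im'][195:275,150:370],None,fx=3.6,fy=3.6,interpolation=cv2.INTER_CUBIC)   #792x288
o=np.zeros((575,800,3),np.uint8);o[:a.shape[0],:a.shape[1]]=a;o[287:287+b.shape[0],:b.shape[1]]=b
cv2.imwrite('pics/crop.png',o[:,:,::-1])
# plate: white segmentation in top
hsv=cv2.cvtColor(t['im'],cv2.COLOR_RGB2HSV)
m=((hsv[...,1]<40)&(hsv[...,2]>170)).astype(np.uint8)[195:275,180:270]
v,u=np.nonzero(m);print('plate px',u.mean()+180,v.mean()+195,len(u),atz('top',[[u.mean()+180,v.mean()+195]],.005))
# handle: dark red-brown
m=((t['im'][...,0].astype(int)-t['im'][...,2])>15)[175:205,350:420];v,u=np.nonzero(m)
print('handle',u.min()+350,u.max()+350,u.mean()+350,v.mean()+175,len(u),atz('top',[[u.mean()+350,v.mean()+175]],.024))
D=t['d']
print('depth handle',atd('top',[[385,189],[390,189],[395,189]],D),'blade',atd('top',[[320,193]],D))
print('disc',atd('top',[[246,160],[245,170],[222,156]],D))
```

```text
plate px 224.00447585394582 234.89705535924617 4245 [[0.45199923 0.13660818 0.005     ]]
handle 373 403 387.9871794871795 188.6965811965812 234 [[ 0.57835915 -0.30416957  0.024     ]]
depth handle [[ 0.57734736 -0.29587385  0.02514383]
 [ 0.57735873 -0.3091214   0.02569723]
 [ 0.57719564 -0.32198459  0.02763737]] blade [[ 0.56793858 -0.12366249  0.00393845]]
disc [[0.64614323 0.07491156 0.06535641]
 [0.61984571 0.07721944 0.06519448]
 [0.65649923 0.13775341 0.06440426]]
```

View pics/crop.png

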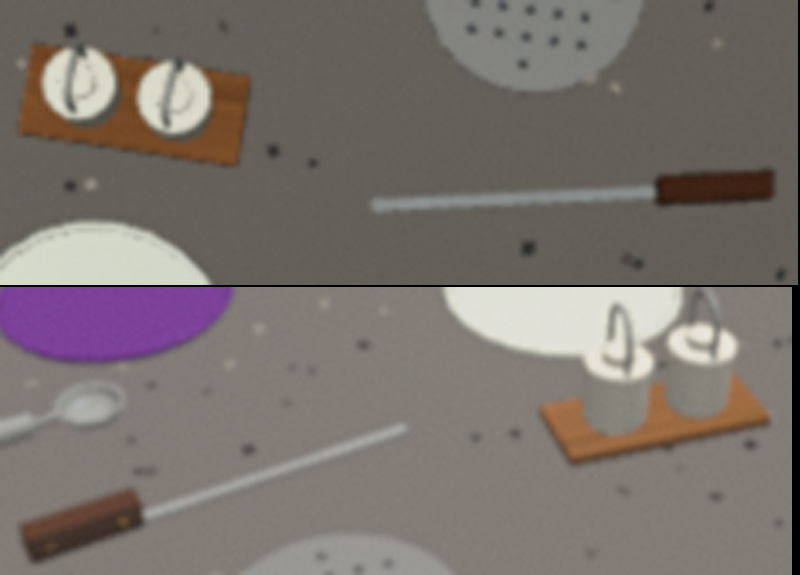

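Confirmed in the crop: the flat skewer has a dark handle at crop (656..773,187) and its tip at (374,205). The lids' disc centres are at about (175,97) and (80,84), with loop windows facing along the row. The teaspoon at lower-crop (90,405) is clearly different.

Run:
```python
from h import *
T=lambda x,y:[200+(x+.5)/3.8-.5,140+(y+.5)/3.8-.5]
S=lambda x,y:[150+(x+.5)/3.6-.5,195+(y-287+.5)/3.6-.5]
for n,a,b in (('lid_a disc',T(175,97),S(619,360)),('lid_b disc',T(80,84),S(702,343)),('tip',T(373,205),S(405,428)),('handle top mid',T(715,187),S(78,507)),('neck',T(656,191),S(141,517))):
    print(n,*[np.round(x,4) for x in tri('top',a,'scene',b)])
A=atz('top',[T(175,97),T(80,84)],.064);print(A,np.linalg.norm(A[1]-A[0]),np.degrees(np.arctan2(*(A[1]-A[0])[1::-1])))
H=atz('top',[T(656,189),T(773,186)],.024);tip=atz('top',[T(373,205)],.003)
print(H,tip,np.linalg.norm(tip-H[0]),np.linalg.norm(H[1]-H[0]))
v=tip[0]-H.mean(0);print('skewer az',np.degrees(np.arctan2(v[1],v[0])),H.mean(0))
# caddy corners z=.01
C=atz('top',[T(32,43),T(250,75),T(238,165),T(18,133)],.01);print(C,C.mean(0),np.degrees(np.arctan2(*(C[0]-C[1])[1::-1])))
# expected scene pixel of loop tops & bottoms for lid model
u=(A[1]-A[0]);u/=np.linalg.norm(u);p=np.array([-u[1],u[0],0])
for c in A: 
  P=[c+[0,0,.045],c+[0,0,0],c+p*.0195+[0,0,.02],c-p*.0195+[0,0,.02]]
  for n,(x0,y0,f,dy) in {'top':(200,140,3.8,0),'scene':(150,195,3.6,287)}.items(): print(n,np.round((proj(n,P)-[x0,y0])*f+[0,dy]).tolist())
```

```text
lid_a disc [0.6328 0.0758 0.0648] 0.0004
lid_b disc [0.6414 0.1412 0.0651] 0.0007
tip [ 0.5658 -0.0631  0.0046] 0.0002
handle top mid [ 0.5769 -0.3047  0.028 ] 0.0042
neck [ 0.5771 -0.2664  0.0049] 0.0007
[[0.63279976 0.07567737 0.064     ]
 [0.64141574 0.14100181 0.064     ]] 0.06589018845583601 82.48633036523411
[[ 0.57628877 -0.26199432  0.024     ]
 [ 0.57892026 -0.3445462   0.024     ]] [[ 0.56608114 -0.06308164  0.003     ]] 0.2002784319909303 0.08259381161028982
skewer az 92.74673501377382 [ 0.57760451 -0.30327026  0.024     ]
[[0.68111631 0.18320623 0.01      ]
 [0.65876067 0.02595992 0.01      ]
 [0.59350034 0.03400858 0.01      ]
 [0.61565046 0.19207739 0.01      ]] [0.63725695 0.10881303 0.01      ] 81.90850878271907
top [[169.0, 84.0], [174.0, 96.0], [167.0, 119.0], [176.0, 62.0]]
scene [[621.0, 307.0], [617.0, 360.0], [608.0, 322.0], [630.0, 351.0]]
top [[70.0, 70.0], [79.0, 83.0], [71.0, 105.0], [79.0, 49.0]]
scene [[706.0, 291.0], [700.0, 343.0], [690.0, 306.0], [715.0, 334.0]]
```

Everything agrees with the given sizes: disc tops at 0.065, lid spacing 65.9 mm, handle 82 mm long, and the row at 82°. I'm moving to hover over the handle.

```bash
cat >> h.py <<'E'
def go(p,yaz):
    "turn(deg), shift(cm) in tool axes from measured pose to tool-down pose with tool y at azimuth yaz"
    s=env.get_state();q=s['orientation'];M=R.from_quat([q[1],q[2],q[3],q[0]])
    a=np.radians(yaz);y=np.array([np.cos(a),np.sin(a),0]);z=np.array([0,0,-1.]);T=R.from_matrix(np.c_[np.cross(y,z),y,z])
    print('clk',s['clock'],'tcp',np.round(s['tcp_pos'],4),'gap',s['finger_gap'],'F',np.round(s['wrist_force'],1))
    print('turn',np.round((M.inv()*T).as_rotvec(degrees=True),2),'shift',np.round(M.inv().apply(np.array(p)-s['tcp_pos'])*100,2))
E
python3 - <<'E'
from h import *
go([.5776,-.305,.12],2.75)
E
```

```text
clk 0.1 tcp [0.1941 0.5407 0.2056] gap 0.08562827618101822 F [ 1.  -0.4 -1.4]
turn [-9.000e-02  4.000e-02  6.749e+01] shift [-64.68 -66.62   8.65]
```

>>> carry_out --steps '[[[0, 0, 8.5], [-4, -4.1, 0], 0], [[0, 0, 17], [-8, -8.2, 0], 0], [[0, 0, 25.5], [-12, -12.4, 0], 0], [[0, 0, 34], [-16, -16.5, 0], 0], [[0, 0, 42.5], [-20, -20.6, 0], 0], [[0, 0, 51], [-24, -24.7, 0], 0], [[0, 0, 59.5], [-28, -28.8, 0], 0], [[0, 0, 67.5], [-32, -33, 0], 0]]' --force 80

```text
clock: 1.1
tcp_pos: [0.3843, 0.1207, 0.2063]
orientation: [0.0, 0.692, 0.722, 0.0]
wrist_force: [2.3, 1.6, 0.3]
finger_gap: 0.0852
grip_force: 0.0
```

Run:
```python
from h import *
go([.5776,-.305,.10],2.75)
```

```text
clk 1.1 tcp [0.3843 0.1207 0.2063] gap 0.0851605658049764 F [2.3 1.6 0.3]
turn [ 0.02 -0.01 -0.26] shift [-43.37  17.46  10.63]
```

>>> carry_out --steps '[[[0, 0, 0], [-5.4, 2.2, 0], 0], [[0, 0, 0], [-10.8, 4.4, 0], 0], [[0, 0, 0], [-16.2, 6.5, 0.5], 0], [[0, 0, 0], [-21.6, 8.7, 2], 0], [[0, 0, 0], [-27, 10.9, 4], 0], [[0, 0, 0], [-32.4, 13, 6], 0], [[0, 0, 0], [-37.8, 15.2, 8], 0], [[0, 0, 0], [-43.2, 17.4, 10], 0]]'

```text
clock: 2.1
tcp_pos: [0.5788, -0.3024, 0.1051]
orientation: [-0.0, 0.69, 0.724, 0.0]
wrist_force: [0.5, 0.2, 1.0]
finger_gap: 0.0852
grip_force: 0.0
```

>>> carry_out --steps '[[[0, 0, 0], [0, 0, 0], 0], [[0, 0, 0], [0, 0, 0], 0], [[0, 0, 0], [0, 0, 0], 0], [[0, 0, 0], [0, 0, 0], 0], [[0, 0, 0], [0, 0, 0], 0], [[0, 0, 0], [0, 0, 0], 0], [[0, 0, 0], [0, 0, 0], 0], [[0, 0, 0], [0, 0, 0], 0]]'

```text
clock: 3.1
tcp_pos: [0.5785, -0.3007, 0.1064]
orientation: [-0.0, 0.69, 0.724, 0.0]
wrist_force: [-0.0, -0.1, -0.2]
finger_gap: 0.0853
grip_force: 0.0
```

Run:
```python
from h import *
go([.5776,-.305,.005],2.75)
im,d=env.read_camera('scene');im2,d2=env.read_camera('top')
a=cv2.resize(im[150:300,100:300],(800,600),interpolation=cv2.INTER_CUBIC)
cv2.imwrite('pics/hover.png',a[:,:,::-1])
```

```text
clk 3.1 tcp [ 0.5785 -0.3007  0.1064] gap 0.08528016374106798 F [-0.  -0.1 -0.2]
turn [ 0.   -0.   -0.01] shift [-0.42 -0.11 10.14]
```

View pics/hover.png

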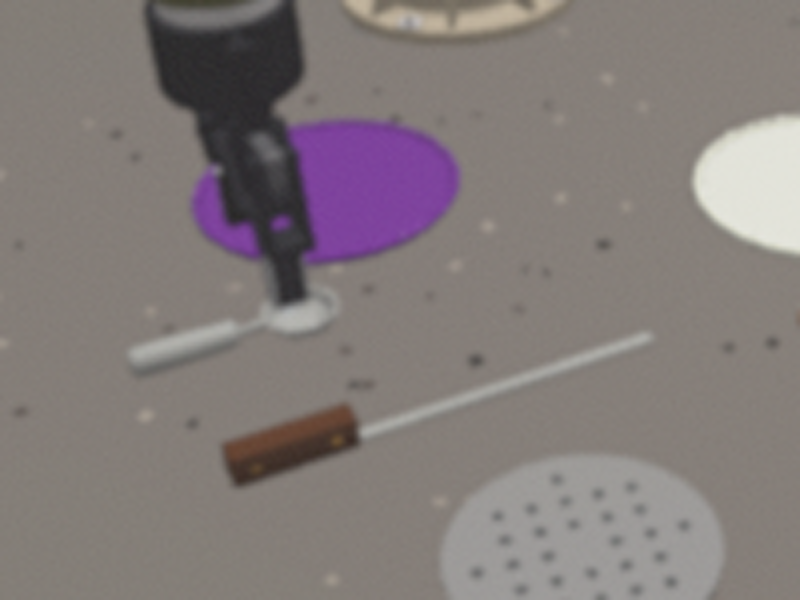

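The gripper hovers behind and above the handle, with its fingertip at crop (290,300). The handle is at (290,445), untouched, and the teaspoon is at (235,330). Now I'll descend.

Run:
```python
from h import *
print((proj('scene',[.5785,-.3007,.1064+.01])-[100,150])*4)
```

```text
[[274.23593709 303.8056787 ]]
```

>>> carry_out --steps '[[[0, 0, 0], [-0.3, -0.1, 2], 0], [[0, 0, 0], [-0.4, -0.1, 4], 0], [[0, 0, 0], [-0.4, -0.1, 6], 0], [[0, 0, 0], [-0.4, -0.1, 7.5], 0], [[0, 0, 0], [-0.4, -0.1, 8.5], 0], [[0, 0, 0], [-0.4, -0.1, 9.4], 0], [[0, 0, 0], [-0.4, -0.1, 10.1], 0], [[0, 0, 0], [-0.4, -0.1, 10.1], 0]]'

```text
clock: 4.2
tcp_pos: [0.5774, -0.3046, 0.005]
orientation: [-0.0, 0.69, 0.724, -0.0]
wrist_force: [-0.3, 0.3, 0.3]
finger_gap: 0.0853
grip_force: 0.0
```

>>> carry_out --steps '[[[0, 0, 0], [0, 0, 0], 100], [[0, 0, 0], [0, 0, 0], 180], [[0, 0, 0], [0, 0, 0], 255], [[0, 0, 0], [0, 0, 0], 255], [[0, 0, 0], [0, 0, 0], 255], [[0, 0, 0], [0, 0, 0], 255], [[0, 0, 0], [0, 0, 0], 255], [[0, 0, 0], [0, 0, 0], 255]]' --force 90

```text
clock: 5.2
tcp_pos: [0.5777, -0.3048, 0.0053]
orientation: [-0.0, 0.69, 0.724, 0.0]
wrist_force: [-0.4, -0.0, -0.5]
finger_gap: -0.0001
grip_force: 0.0
```

>>> carry_out --steps '[[[0, 0, 0], [0, 0, -1], 255], [[0, 0, 0], [0, 0, -2.5], 255], [[0, 0, 0], [0, 0, -5], 255], [[0, 0, 0], [0, 0, -7], 255], [[0, 0, 0], [0, 0, -8.2], 255], [[0, 0, 0], [0, 0, -8.2], 255], [[0, 0, 0], [0, 0, -8.2], 255], [[0, 0, 0], [0, 0, -8.2], 255]]'

```text
clock: 6.2
tcp_pos: [0.5771, -0.3044, 0.0863]
orientation: [-0.001, 0.69, 0.724, -0.0]
wrist_force: [0.4, -0.5, -0.1]
finger_gap: -0.0001
grip_force: 0.0
```

Run:
```python
from h import *
go([.5776,-.305,.005],2.75)
im,d=env.read_camera('scene');im2,d2=env.read_camera('top')
np.savez('lift.npz',im=im,im2=im2)
o=np.zeros((600,800,3),np.uint8)
o[:300]=cv2.resize(im[200:275,140:340],(800,300),interpolation=cv2.INTER_CUBIC)
o[300:]=cv2.resize(im2[150:225,220:420],(800,300),interpolation=cv2.INTER_CUBIC)
cv2.imwrite('pics/lift.png',o[:,:,::-1])
```

```text
clk 6.2 tcp [ 0.5771 -0.3044  0.0863] gap -7.364588614893757e-05 F [ 0.4 -0.5 -0.1]
turn [-0.08 -0.07 -0.01] shift [-0.08  0.06  8.13]
```

View pics/lift.png

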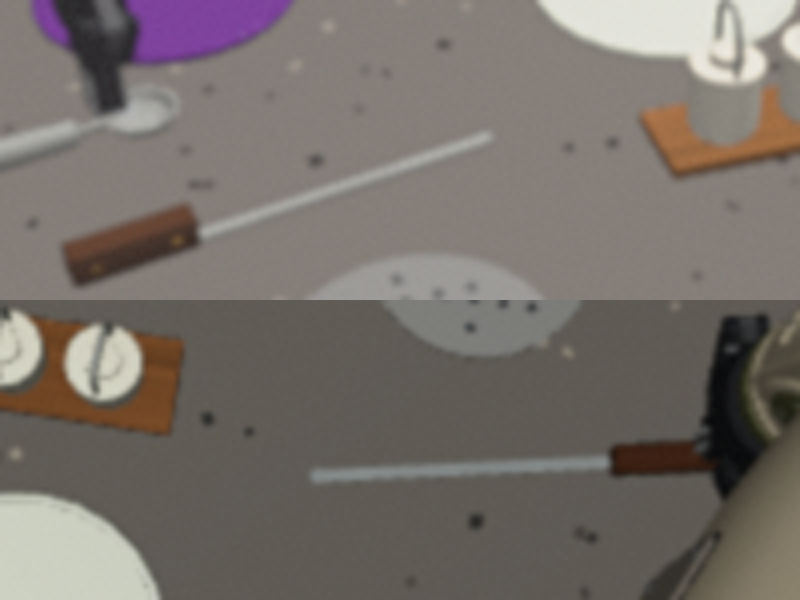

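The grasp missed: the fingers shut empty, and the handle is still at scene crop (130,245), unmoved. I'll compare the fingertip position with the camera's depth.

Run:
```python
from h import *
im,d=env.read_camera('scene')
s=env.get_state();p=s['tcp_pos'];print(p,s['joint_pos'])
print('tcp proj scene',proj('scene',p),'top',proj('top',p), 'depth there')
# dark gripper points by depth, within 6cm above the lowest
vv,uu=np.mgrid[150:240,120:230];uv=np.c_[uu.ravel(),vv.ravel()]
P=atd('scene',uv,d);ok=(d[uv[:,1],uv[:,0]]>0)&(P[:,2]>.06)
P=P[ok];uvo=uv[ok];i=np.argsort(P[:,2])[:25]
for k in range(6,20,1):
    m=(P[:,2]>k*.01)&(P[:,2]<=k*.01+.01)
    if m.sum(): print(k,m.sum(),P[m].mean(0).round(4),P[m].min(0).round(3),P[m].max(0).round(3),uvo[m].mean(0).round(0))
print('handle scene depth',atd('scene',[[172,259],[165,261],[180,257]],d))
```

```text
[ 0.57731128 -0.30450581  0.08660445] [-6.08283301e-01  5.17766251e-01  5.88938177e-02  1.11325651e+00
  7.18128897e-05  9.14646047e-01]
tcp proj scene [[168.71066266 236.49054025]] top [[394.26507714 186.05458754]] depth there
11 14 [ 0.5816 -0.3058  0.1164] [ 0.579 -0.316  0.114] [ 0.586 -0.295  0.119] [167. 227.]
12 37 [ 0.5843 -0.3073  0.1252] [ 0.57  -0.317  0.12 ] [ 0.59  -0.295  0.129] [166. 225.]
13 37 [ 0.5848 -0.3072  0.1349] [ 0.569 -0.317  0.13 ] [ 0.591 -0.295  0.14 ] [165. 222.]
14 34 [ 0.5853 -0.3068  0.1436] [ 0.572 -0.317  0.14 ] [ 0.592 -0.295  0.149] [165. 218.]
15 10 [ 0.5838 -0.3155  0.1578] [ 0.566 -0.32   0.152] [ 0.604 -0.305  0.16 ] [160. 214.]
16 37 [ 0.6008 -0.3086  0.1651] [ 0.554 -0.32   0.16 ] [ 0.611 -0.293  0.169] [164. 214.]
17 32 [ 0.606  -0.3103  0.1759] [ 0.572 -0.322  0.17 ] [ 0.621 -0.292  0.18 ] [163. 212.]
18 67 [ 0.6033 -0.3098  0.1851] [ 0.564 -0.324  0.18 ] [ 0.63  -0.288  0.19 ] [162. 207.]
19 62 [ 0.6109 -0.3078  0.1955] [ 0.569 -0.323  0.19 ] [ 0.638 -0.288  0.2  ] [163. 205.]
handle scene depth [[ 0.58363044 -0.30748066  0.02418832]
 [ 0.58685427 -0.32461412  0.02706065]
 [ 0.58351381 -0.28814636  0.02301676]]
```

The depth image puts the shut fingertips at z ≈ 0.114, where the state reads 0.087. The tool is therefore really about 27 mm higher than reported, so the fingers closed above the 24 mm handle. The horizontal position agrees. I'll open, go lower and watch the force.

>>> carry_out --steps '[[[0, 0, 0], [0, 0, 0], 0], [[0, 0, 0], [0, 0, 0], 0], [[0, 0, 0], [0, 0, 0], 0], [[0, 0, 0], [0, 0, 2.5], 0], [[0, 0, 0], [0, 0, 5], 0], [[0, 0, 0], [0, 0, 7.5], 0], [[0, 0, 0], [0, 0, 9], 0], [[0, 0, 0], [0, 0, 10], 0]]'

```text
clock: 7.35
tcp_pos: [0.5776, -0.3047, -0.0133]
orientation: [-0.0, 0.69, 0.724, 0.0]
wrist_force: [0.7, 0.1, 1.5]
finger_gap: 0.0854
grip_force: 0.0
```

Run:
```python
from h import *
im,d=env.read_camera('scene')
s=env.get_state();p=s['tcp_pos'];print(p,s['wrist_force'],s['finger_gap'])
vv,uu=np.mgrid[190:290,120:230];uv=np.c_[uu.ravel(),vv.ravel()]
P=atd('scene',uv,d);ok=(d[uv[:,1],uv[:,0]]>0)&(P[:,2]>.012)&(P[:,0]>.600)&(P[:,0]<.66)
P=P[ok];uvo=uv[ok]
for k in range(1,8):
    m=(P[:,2]>k*.01)&(P[:,2]<=k*.01+.01)
    if m.sum(): print(k,m.sum(),P[m].mean(0).round(4),P[m].min(0).round(3),P[m].max(0).round(3),uvo[m].mean(0).round(0))
```

```text
[ 0.57711334 -0.30437554 -0.01430077] [-0.37567297 -0.23337985 -1.21579828] 0.08526549267368148
2 9 [ 0.6237 -0.3046  0.0278] [ 0.622 -0.312  0.026] [ 0.626 -0.293  0.029] [177. 268.]
3 25 [ 0.6272 -0.3041  0.0364] [ 0.619 -0.315  0.031] [ 0.632 -0.293  0.04 ] [177. 266.]
4 30 [ 0.6288 -0.3052  0.045 ] [ 0.621 -0.315  0.04 ] [ 0.633 -0.293  0.049] [177. 264.]
5 31 [ 0.6288 -0.3051  0.0544] [ 0.619 -0.315  0.05 ] [ 0.633 -0.293  0.06 ] [176. 260.]
6 1 [ 0.6226 -0.3143  0.0603] [ 0.623 -0.314  0.06 ] [ 0.623 -0.314  0.06 ] [171. 258.]
7 43 [ 0.6374 -0.3054  0.0769] [ 0.613 -0.317  0.071] [ 0.65  -0.292  0.08 ] [176. 255.]
```

>>> carry_out --steps '[[[0, 0, 0], [0, 0, 0.5], 0], [[0, 0, 0], [0, 0, 0.8], 0], [[0, 0, 0], [0, 0, 0.8], 60], [[0, 0, 0], [0, 0, 0.8], 120], [[0, 0, 0], [0, 0, 0.8], 255], [[0, 0, 0], [0, 0, 0.8], 255], [[0, 0, 0], [0, 0, 0.8], 255], [[0, 0, 0], [0, 0, 0.8], 255]]' --force 90

```text
clock: 8.4
tcp_pos: [0.5782, -0.305, -0.02]
orientation: [0.001, 0.69, 0.724, 0.0]
wrist_force: [-0.8, -0.6, 4.6]
finger_gap: 0.0178
grip_force: 90.6
```

Gripped at a gap of 18 mm with 90 N. Lifting now and checking the blade.

>>> carry_out --steps '[[[0, 0, 0], [0, 0, -1], 255], [[0, 0, 0], [0, 0, -2.5], 255], [[0, 0, 0], [0, 0, -4.5], 255], [[0, 0, 0], [0, 0, -6.5], 255], [[0, 0, 0], [0, 0, -8], 255], [[0, 0, 0], [0, 0, -8.8], 255], [[0, 0, 0], [0, 0, -8.8], 255], [[0, 0, 0], [0, 0, -8.8], 255]]'

```text
clock: 9.4
tcp_pos: [0.5772, -0.3044, 0.0666]
orientation: [-0.001, 0.69, 0.724, -0.0]
wrist_force: [-0.2, 0.4, -1.4]
finger_gap: 0.0178
grip_force: 89.9
```

Run:
```python
from h import *
im,d=env.read_camera('scene');im2,d2=env.read_camera('top')
print({k:env.get_state()[k] for k in('tcp_pos','finger_gap','grip_force','wrist_force','orientation')})
o=np.zeros((600,800,3),np.uint8)
o[:300]=cv2.resize(im[180:255,140:340],(800,300),interpolation=cv2.INTER_CUBIC)
o[300:]=cv2.resize(im2[150:225,220:420],(800,300),interpolation=cv2.INTER_CUBIC)
cv2.imwrite('pics/lift2.png',o[:,:,::-1])
```

```text
{'tcp_pos': array([ 0.57714171, -0.30439356,  0.06639263]), 'finger_gap': 0.018020641936348388, 'grip_force': 89.93270874023438, 'wrist_force': array([-0.89071336,  0.20373687, -0.85420067]), 'orientation': array([-8.29738721e-04,  6.89988760e-01,  7.23819602e-01, -8.42609717e-05])}
```

View pics/lift2.png

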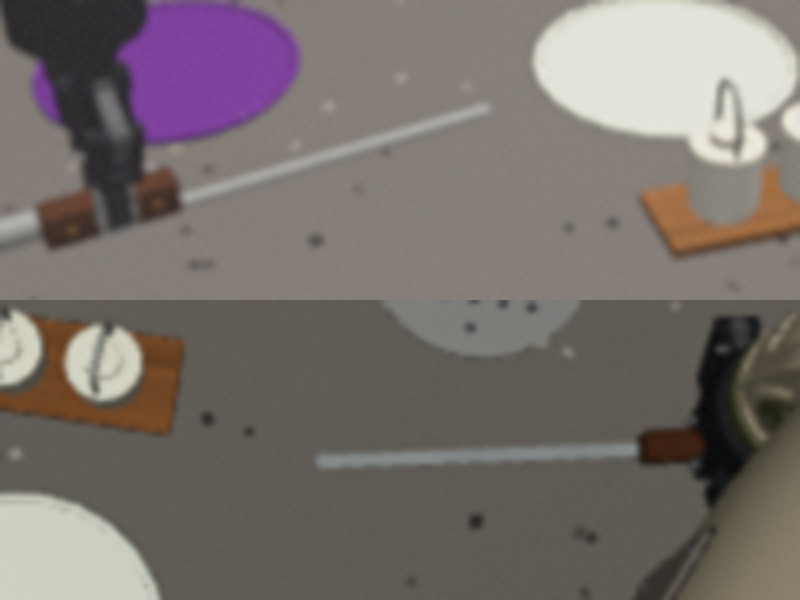

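The skewer is held at the middle of its handle (scene crop 110,205). The tip is at scene crop (489,107) and top crop (319,461), and the neck at (182,199) and (640,451).

Run:
```python
from h import *
S=lambda x,y:[140+(x+.5)/4-.5,180+(y+.5)/4-.5]
T=lambda x,y:[220+(x+.5)/4-.5,150+(y-300+.5)/4-.5]
t,e=tri('top',T(318,461),'scene',S(490,107));n,e2=tri('top',T(640,451),'scene',S(182,199))
print('tip',t,e,'neck',n,e2,np.linalg.norm(t-n)); v=t-n; print(np.degrees(np.arctan2(v[1],v[0])),'pitch',np.degrees(np.arctan2(v[2],np.hypot(*v[:2]))))
# predicted model: skewer origin o at tcp
for z in (.080,.086,.09):
  o=np.array([.5772,-.3044,z]);a=np.radians(92.75);x=np.array([np.cos(a),np.sin(a),0])
  print(z,((proj('scene',[o+.246*x,o+.04*x])-[140,180])*4).round(), ((proj('top',[o+.246*x,o+.04*x])-[220,150])*4+[0,300]).round())
```

```text
tip [ 0.56563722 -0.06196804  0.09182213] 0.0010629283195378958 neck [ 0.57338908 -0.26506095  0.09151946] 0.0022497555757389183 0.20324101901613345
92.18586434769054 pitch 0.08532676740562109
0.08 [[493. 119.]
 [183. 214.]] [[310. 462.]
 [632. 448.]]
0.086 [[492. 112.]
 [182. 206.]] [[310. 461.]
 [634. 447.]]
0.09 [[492. 106.]
 [181. 201.]] [[310. 460.]
 [635. 446.]]
```

Run:
```python
from h import *
go([.5964,-.1939,.0645],-7.3)
```

```text
clk 9.5 tcp [ 0.5771 -0.3044  0.0664] gap 0.018020641936348388 F [-0.9  0.2 -0.9]
turn [-0.08 -0.06 10.04] shift [10.94  2.45  0.2 ]
```

>>> carry_out --steps '[[[0, 0, 1.3], [1, 0.3, 0], 255], [[0, 0, 3], [3, 0.7, 0.1], 255], [[0, 0, 5], [5, 1.1, 0.2], 255], [[0, 0, 7], [7, 1.6, 0.2], 255], [[0, 0, 8.5], [9, 2, 0.2], 255], [[0, 0, 9.7], [10.6, 2.4, 0.2], 255], [[0, 0, 10], [10.9, 2.4, 0.2], 255], [[0, 0, 10], [10.9, 2.4, 0.2], 255]]'

```text
clock: 10.5
tcp_pos: [0.5962, -0.1948, 0.065]
orientation: [-0.0, 0.75, 0.661, -0.0]
wrist_force: [0.5, 0.6, -1.3]
finger_gap: 0.0176
grip_force: 89.8
```

Run:
```python
from h import *
im,d=env.read_camera('scene');im2,d2=env.read_camera('top')
go([.6257,.0232,.0645],-7.3)
o=np.zeros((600,800,3),np.uint8)
o[:300]=cv2.resize(im[180:240,220:380],(800,300),interpolation=cv2.INTER_CUBIC)
o[300:]=cv2.resize(im2[135:195,205:365],(800,300),interpolation=cv2.INTER_CUBIC)
cv2.imwrite('pics/pre.png',o[:,:,::-1])
A=np.array([.6328,.0757,.052]);a=np.radians(82.3);u=np.array([np.cos(a),np.sin(a),0]);B=A+.066*u
P=[A+[0,0,.036],A+[0,0,.052],B+[0,0,.036],A-.03*u+[0,0,.036]]
print(((proj('scene',P)-[220,180])*5).round().tolist(),((proj('top',P)-[205,135])*5+[0,300]).round().tolist())
```

```text
clk 10.6 tcp [ 0.5963 -0.1954  0.0652] gap 0.01772576704797003 F [-0.5 -0.5  0.5]
turn [-0.01  0.    0.02] shift [22.06  0.14  0.07]
[[510.0, 137.0], [512.0, 111.0], [627.0, 115.0], [456.0, 148.0]] [[200.0, 442.0], [198.0, 437.0], [72.0, 425.0], [258.0, 451.0]]
```

View pics/pre.png

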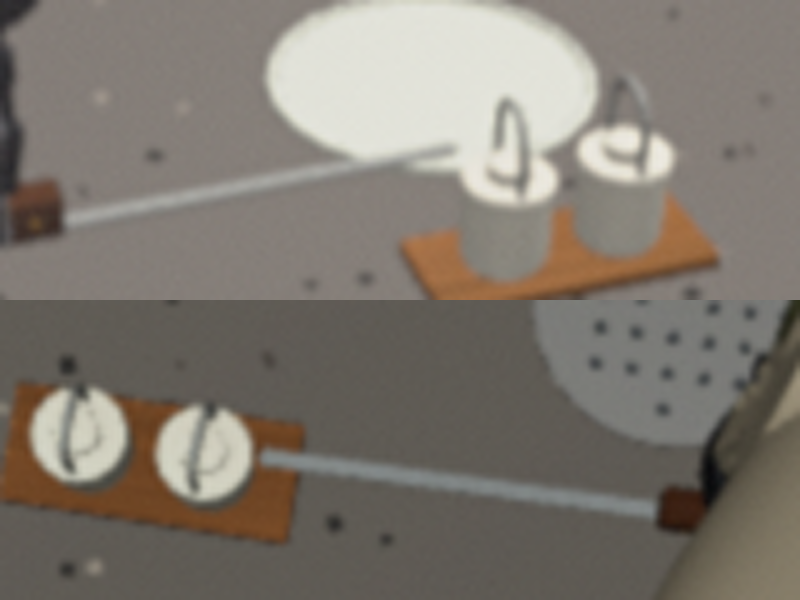

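The tip is at scene (456,149), predicted (456,148), and at top (261,456), predicted (258,451). It is aligned, with a 2 mm sideways correction needed. Sliding in.

>>> carry_out --steps '[[[0, 0, 0], [0.5, 0.2, 0], 255], [[0, 0, 0], [2, 0.25, 0], 255], [[0, 0, 0], [3.5, 0.25, 0], 255], [[0, 0, 0], [5, 0.25, 0], 255], [[0, 0, 0], [6.5, 0.25, 0], 255], [[0, 0, 0], [7.5, 0.25, 0], 255], [[0, 0, 0], [8, 0.25, 0], 255], [[0, 0, 0], [8, 0.25, 0], 255]]'

```text
clock: 11.6
tcp_pos: [0.6091, -0.1154, 0.0654]
orientation: [0.0, 0.75, 0.661, -0.0]
wrist_force: [-0.0, -0.0, -1.3]
finger_gap: 0.018
grip_force: 89.8
```

Run:
```python
from h import *
im,d=env.read_camera('scene');im2,d2=env.read_camera('top')
go([.6269,.0230,.0645],-7.3)
o=np.zeros((600,800,3),np.uint8)
o[:300]=cv2.resize(im[180:240,240:400],(800,300),interpolation=cv2.INTER_CUBIC)
o[300:]=cv2.resize(im2[135:195,205:365],(800,300),interpolation=cv2.INTER_CUBIC)
cv2.imwrite('pics/mid.png',o[:,:,::-1])
```

```text
clk 11.7 tcp [ 0.6091 -0.116   0.0654] gap 0.01812284593413099 F [-0.4 -0.8 -0.3]
turn [0.01 0.01 0.02] shift [1.402e+01 1.000e-02 9.000e-02]
```

View pics/mid.png

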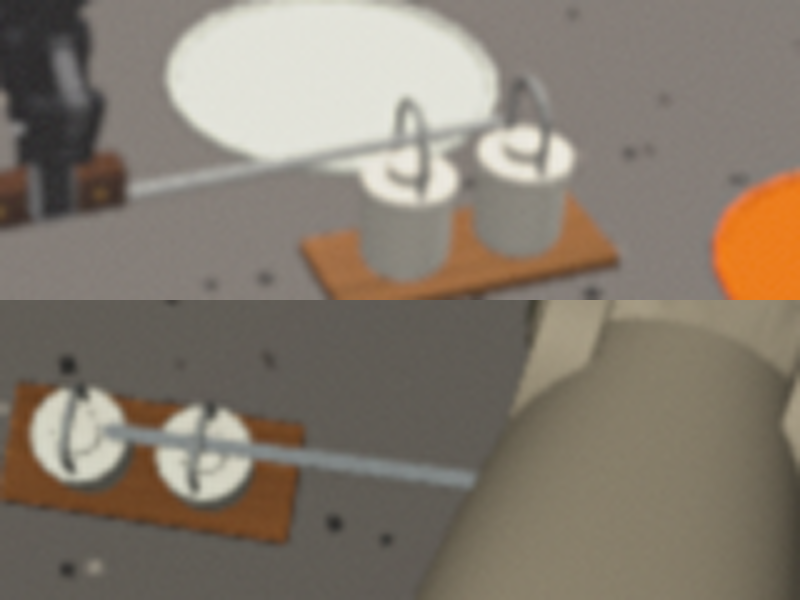

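The blade passes through lid_a's loop, with the loop bar over it at top (203,440). The tip at top (108,432) and scene (497,123) points into lid_b's window. I'll slide the remaining 14 cm.

>>> carry_out --steps '[[[0, 0, 0], [1, 0, 0], 255], [[0, 0, 0], [3, 0, 0], 255], [[0, 0, 0], [5.5, 0, 0], 255], [[0, 0, 0], [8, 0, 0], 255], [[0, 0, 0], [10.5, 0, 0], 255], [[0, 0, 0], [12.5, 0, 0], 255], [[0, 0, 0], [13.8, 0, 0], 255], [[0, 0, 0], [14, 0, 0], 255]]'

```text
clock: 12.7
tcp_pos: [0.6267, 0.0242, 0.0653]
orientation: [0.0, 0.75, 0.661, -0.0]
wrist_force: [0.6, -0.6, -1.1]
finger_gap: 0.0181
grip_force: 89.8
```

>>> carry_out --steps '[[[0, 0, 0], [0, 0, -0.5], 255], [[0, 0, 0], [0, 0, -1], 255], [[0, 0, 0], [0, 0, -1.5], 255], [[0, 0, 0], [0, 0, -2.2], 255], [[0, 0, 0], [0, 0, -3.2], 255], [[0, 0, 0], [0, 0, -4.4], 255], [[0, 0, 0], [0, 0, -5.6], 255], [[0, 0, 0], [0, 0, -6.5], 255]]'

```text
clock: 13.7
tcp_pos: [0.6271, 0.0232, 0.1316]
orientation: [0.0, 0.75, 0.661, 0.0]
wrist_force: [0.3, -0.7, -1.8]
finger_gap: 0.0183
grip_force: 89.7
```

Run:
```python
from h import *
im,d=env.read_camera('scene');im2,d2=env.read_camera('top')
a=np.radians(82.3);u=np.array([np.cos(a),np.sin(a)]);pl=np.array([.452,.1366])
t=pl-.086*u;print(t)
go([*t,.1290],-7.3)
o=np.zeros((600,800,3),np.uint8)
o[:300]=cv2.resize(im[150:225,230:430],(800,300),interpolation=cv2.INTER_CUBIC)
o[300:]=cv2.resize(im2[130:205,180:380],(800,300),interpolation=cv2.INTER_CUBIC)
cv2.imwrite('pics/up.png',o[:,:,::-1])
```

```text
[0.44047719 0.05137544]
clk 13.8 tcp [0.6276 0.0232 0.132 ] gap 0.01834556162568034 F [ 1.1 -0.  -2.1]
turn [ 0.15 -0.01  0.05] shift [  0.44 -18.92   0.25]
```

View pics/up.png

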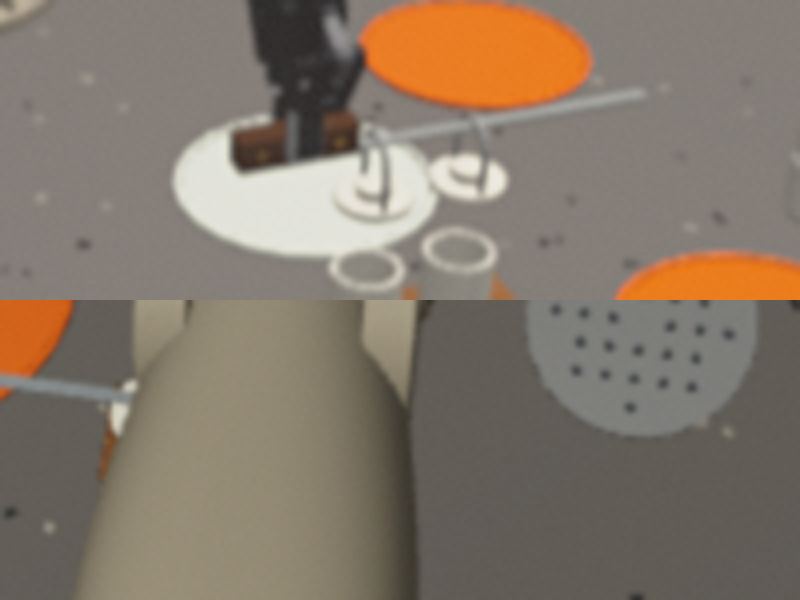

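Both lids hang on the blade above their empty pots: lid_a at scene crop (375,185), lid_b at (470,175), and pot rims at (367,268) and (459,250). Carrying them gently to the plate.

>>> carry_out --steps '[[[0, 0, 0], [0, -0.2, 0], 255], [[0, 0, 0], [0, -0.8, 0], 255], [[0, 0, 0], [0, -1.7, 0], 255], [[0, 0, 0], [0.1, -2.9, 0], 255], [[0, 0, 0], [0.1, -4.3, 0], 255], [[0, 0, 0], [0.2, -5.9, 0], 255], [[0, 0, 0], [0.2, -7.5, 0], 255], [[0, 0, 0], [0.2, -9.1, 0], 255]]'

```text
clock: 14.8
tcp_pos: [0.5353, 0.0369, 0.1304]
orientation: [-0.0, 0.75, 0.661, 0.0]
wrist_force: [-0.1, 0.1, -1.3]
finger_gap: 0.0178
grip_force: 89.7
```

>>> carry_out --steps '[[[0, 0, 0], [0, -1.6, 0], 255], [[0, 0, 0], [0, -3.2, 0], 255], [[0, 0, 0], [0, -4.8, 0], 255], [[0, 0, 0], [0.1, -6.2, 0], 255], [[0, 0, 0], [0.1, -7.6, 0], 255], [[0, 0, 0], [0.2, -8.7, 0], 255], [[0, 0, 0], [0.2, -9.5, 0], 255], [[0, 0, 0], [0.2, -9.8, 0], 255]]'

```text
clock: 15.8
tcp_pos: [0.4394, 0.0511, 0.1305]
orientation: [0.0, 0.75, 0.661, 0.0]
wrist_force: [0.9, 0.1, -1.5]
finger_gap: 0.018
grip_force: 89.7
```

>>> carry_out --steps '[[[0, 0, 0], [0, 0, 0.3], 255], [[0, 0, 0], [0, 0, 1], 255], [[0, 0, 0], [0, 0, 2], 255], [[0, 0, 0], [0, 0, 3], 255], [[0, 0, 0], [0, 0, 4], 255], [[0, 0, 0], [0, 0, 5], 255], [[0, 0, 0], [0, 0, 5.8], 255], [[0, 0, 0], [0, 0, 6], 255]]'

```text
clock: 16.8
tcp_pos: [0.4393, 0.0511, 0.0697]
orientation: [-0.0, 0.75, 0.661, -0.0]
wrist_force: [-0.3, 0.1, -1.9]
finger_gap: 0.0178
grip_force: 89.7
```

Run:
```python
from h import *
im,d=env.read_camera('scene');im2,d2=env.read_camera('top')
go([.4405,.0514,.07],-7.3)
o=np.zeros((600,800,3),np.uint8)
o[:300]=cv2.resize(im[150:225,230:430],(800,300),interpolation=cv2.INTER_CUBIC)
o[300:]=cv2.resize(im2[190:265,150:350],(800,300),interpolation=cv2.INTER_CUBIC)
cv2.imwrite('pics/over.png',o[:,:,::-1])
np.savez('over.npz',d=d,im=im)
```

```text
clk 16.9 tcp [0.4396 0.051  0.0702] gap 0.018222076726752277 F [ 0.2 -0.4 -1.3]
turn [-0.02 -0.    0.05] shift [0.05 0.08 0.02]
```

View pics/over.png

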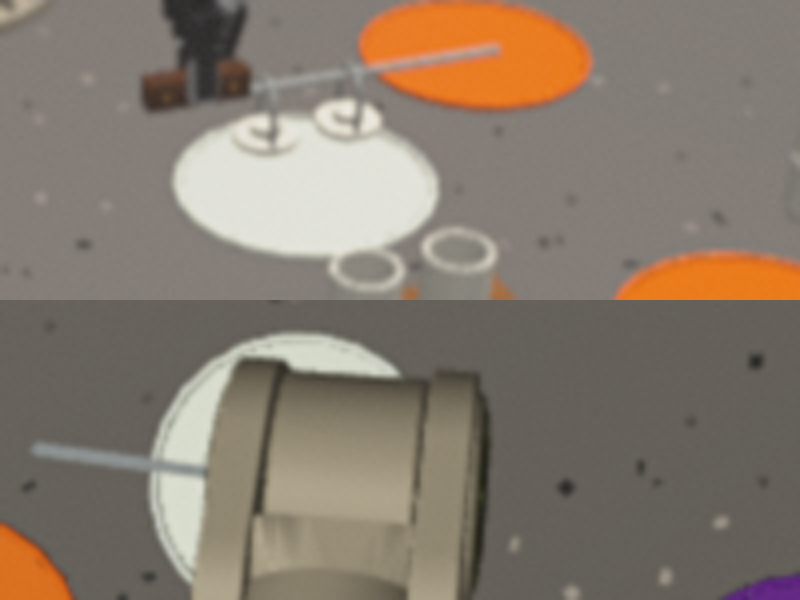

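Both lids hang level over the plate, with discs at scene crop (266,133) and (348,118). The skewer is level. Checking centring:

Run:
```python
from h import *
S=lambda x,y:[230+(x+.5)/4-.5,150+(y+.5)/4-.5]
uv=[S(266,134),S(348,118)]
for z in (.050,.054,.058):
  P=atz('scene',uv,z);print(P.round(4).tolist(),(P.mean(0)-[.452,.1366,z]).round(4),np.linalg.norm(P[1]-P[0]))
d=np.load('over.npz')['d']
print(atd('scene',[S(290,133),S(240,130),S(372,115)],d).round(4))
print('plate centre scene', atz('scene',[S(306,184)],.006))
```

```text
[[0.4392, 0.1076, 0.05], [0.4457, 0.1751, 0.05]] [-0.0095  0.0048  0.    ] 0.06777869605321242
[[0.4452, 0.1042, 0.054], [0.4516, 0.1713, 0.054]] [-0.0036  0.0011  0.    ] 0.06733268316606406
[[0.4511, 0.1008, 0.058], [0.4575, 0.1674, 0.058]] [ 0.0023 -0.0025  0.    ] 0.06688667027891568
[[0.4555 0.1188 0.0565]
 [0.4354 0.0875 0.0566]
 [0.4565 0.1895 0.0545]]
plate centre scene [[0.45344451 0.13598757 0.006     ]]
```

Centred within 4 mm. The undersides are about 38 mm above the plate floor. I'll lower until the lids stand, and a bit further so the blade comes free of the arches.

>>> carry_out --steps '[[[0, 0, 0], [0, 0, 0.6], 255], [[0, 0, 0], [0, 0, 1.4], 255], [[0, 0, 0], [0, 0, 2.2], 255], [[0, 0, 0], [0, 0, 2.8], 255], [[0, 0, 0], [0, 0, 3.3], 255], [[0, 0, 0], [0, 0, 3.6], 255], [[0, 0, 0], [0, 0, 3.9], 255], [[0, 0, 0], [0, 0, 4.2], 255]]'

```text
clock: 17.9
tcp_pos: [0.44, 0.0511, 0.0284]
orientation: [0.0, 0.75, 0.661, 0.0]
wrist_force: [0.2, -0.3, -0.3]
finger_gap: 0.018
grip_force: 89.7
```

>>> carry_out --steps '[[[0, 0, 0], [0, 0, 0.3], 255], [[0, 0, 0], [0, 0, 0.6], 255], [[0, 0, 0], [0, 0, 0.9], 255], [[0, 0, 0], [0, 0, 0.9], 255], [[0, 0, 0], [0, 0, 0.9], 255], [[0, 0, 0], [0, 0, 0.9], 255], [[0, 0, 0], [0, 0, 0.9], 255], [[0, 0, 0], [0, 0, 0.9], 255]]'

```text
clock: 18.9
tcp_pos: [0.4398, 0.051, 0.0195]
orientation: [0.0, 0.75, 0.661, 0.0]
wrist_force: [-0.9, -0.5, -0.6]
finger_gap: 0.018
grip_force: 89.7
```

Run:
```python
from h import *
im,d=env.read_camera('scene')
go([.4405,.0514,.0],-7.3)
cv2.imwrite('pics/stand.png',cv2.resize(im[150:225,250:350],(800,600),interpolation=cv2.INTER_CUBIC)[:,:,::-1])
np.savez('st.npz',d=d)
```

```text
clk 18.95 tcp [0.4398 0.051  0.0194] gap 0.017942867448353567 F [ 0.5 -0.6 -0.8]
turn [ 0.01 -0.01  0.04] shift [0.05 0.07 1.94]
```

View pics/stand.png

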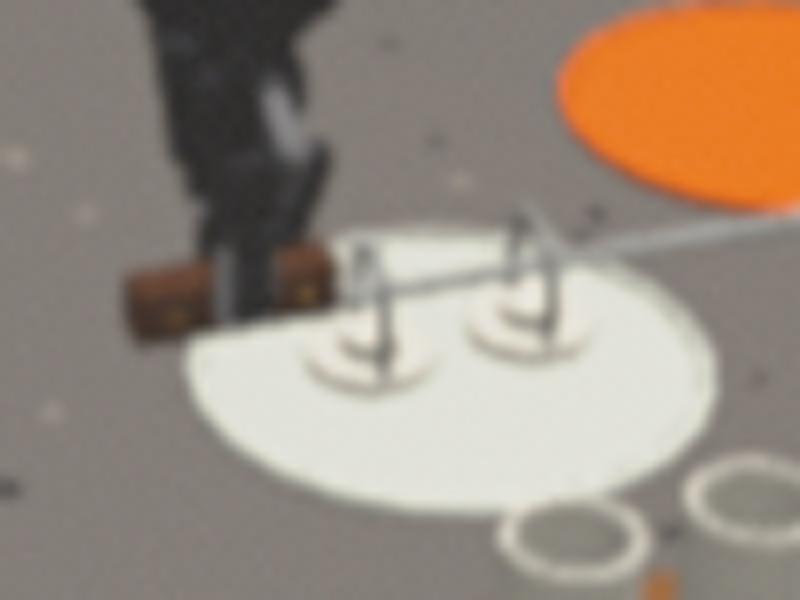

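Both lids stand upright on the plate, with discs at (370,360) and (530,330). The blade runs through both windows, clear of the arches. I'll lower it to just above the bosses.

>>> carry_out --steps '[[[0, 0, 0], [0, 0, 0.3], 255], [[0, 0, 0], [0, 0, 0.6], 255], [[0, 0, 0], [0, 0, 0.9], 255], [[0, 0, 0], [0, 0, 1.1], 255], [[0, 0, 0], [0, 0, 1.3], 255], [[0, 0, 0], [0, 0, 1.4], 255], [[0, 0, 0], [0, 0, 1.4], 255], [[0, 0, 0], [0, 0, 1.4], 255]]'

```text
clock: 19.95
tcp_pos: [0.4398, 0.051, 0.0055]
orientation: [0.0, 0.75, 0.661, 0.0]
wrist_force: [0.5, -0.6, -0.5]
finger_gap: 0.0175
grip_force: 89.7
```

Run:
```python
from h import *
im,d=env.read_camera('scene')
go([.4405,.0514,.0],-7.3)
# blade height from depth beyond lid B, and disc heights
S=lambda x,y:[250+(x+.5)/8-.5,150+(y+.5)/8-.5]
a=np.radians(82.3);u=np.array([np.cos(a),np.sin(a),0])
for z in (.022,.025,.028,.031):
  print(z,proj('scene',[np.array([.4398,.051,z])+.22*u]).round(1))
uv=proj('scene',[np.array([.4398,.051,.027])+.2*u])[0]
c=int(round(uv[0]));col=im[int(uv[1])-8:int(uv[1])+9,c];print(uv,list(zip(range(int(uv[1])-8,int(uv[1])+9),col.sum(1).tolist())))
```

```text
clk 20.0 tcp [0.4398 0.051  0.0055] gap 0.01810378517461712 F [ 1.  -0.6 -1.2]
turn [ 0.01 -0.01  0.04] shift [0.04 0.06 0.55]
0.022 [[345.9 183.7]]
0.025 [[346.  182.8]]
0.028 [[346. 182.]]
0.031 [[346.1 181.2]]
[340.21164221 183.32631289] [(175, 335), (176, 331), (177, 360), (178, 376), (179, 377), (180, 399), (181, 447), (182, 472), (183, 426), (184, 382), (185, 377), (186, 377), (187, 377), (188, 386), (189, 377), (190, 384), (191, 379)]
```

The blade still seems 3–4 mm above the bosses, so I'll ease it down a little further.

>>> carry_out --steps '[[[0, 0, 0], [0, 0, 0.1], 255], [[0, 0, 0], [0, 0, 0.2], 255], [[0, 0, 0], [0, 0, 0.2], 255], [[0, 0, 0], [0, 0, 0.25], 255], [[0, 0, 0], [0, 0, 0.25], 255], [[0, 0, 0], [0, 0, 0.25], 255], [[0, 0, 0], [0, 0, 0.25], 255], [[0, 0, 0], [0, 0, 0.25], 255]]'

```text
clock: 21.0
tcp_pos: [0.4401, 0.0508, 0.0042]
orientation: [0.0, 0.75, 0.661, 0.0]
wrist_force: [-4.0, -1.9, 12.8]
finger_gap: 0.0179
grip_force: 91.7
```

Contact with the bosses shows as 13 N. I'll back off 1 mm, then open slowly.

>>> carry_out --steps '[[[0, 0, 0], [0, 0, -0.1], 255], [[0, 0, 0], [0, 0, -0.15], 255], [[0, 0, 0], [0, 0, -0.15], 255], [[0, 0, 0], [0, 0, -0.15], 225], [[0, 0, 0], [0, 0, -0.15], 200], [[0, 0, 0], [0, 0, -0.15], 170], [[0, 0, 0], [0, 0, -0.15], 140], [[0, 0, 0], [0, 0, -0.15], 110]]' --force 30

```text
clock: 22.0
tcp_pos: [0.4395, 0.0511, 0.0041]
orientation: [-0.0, 0.75, 0.661, -0.0]
wrist_force: [0.7, 0.1, 0.0]
finger_gap: 0.0483
grip_force: 0.0
```

>>> carry_out --steps '[[[0, 0, 0], [0, 0, 0], 60], [[0, 0, 0], [0, 0, 0], 60], [[0, 0, 0], [0, 0, -1], 60], [[0, 0, 0], [0, 0, -3], 60], [[0, 0, 0], [0, 0, -6], 60], [[0, 0, 0], [0, 0, -10], 60], [[0, 0, 0], [0, 0, -14], 60], [[0, 0, 0], [0, 0, -16], 60]]'

```text
clock: 23.0
tcp_pos: [0.4409, 0.051, 0.1675]
orientation: [0.001, 0.75, 0.661, 0.001]
wrist_force: [-0.8, 0.4, -0.4]
finger_gap: 0.065
grip_force: 0.0
```

Run:
```python
from h import *
im,d=env.read_camera('scene')
go([.4405,.0514,.0],-7.3)
cv2.imwrite('pics/end.png',cv2.resize(im[130:220,250:370],(800,600),interpolation=cv2.INTER_CUBIC)[:,:,::-1])
```

```text
clk 23.05 tcp [0.4419 0.0509 0.1693] gap 0.06561429150132264 F [1.1 0.7 1.9]
turn [ 0.38 -0.03  0.05] shift [ 0.02 -0.26 16.92]
```

View pics/end.png

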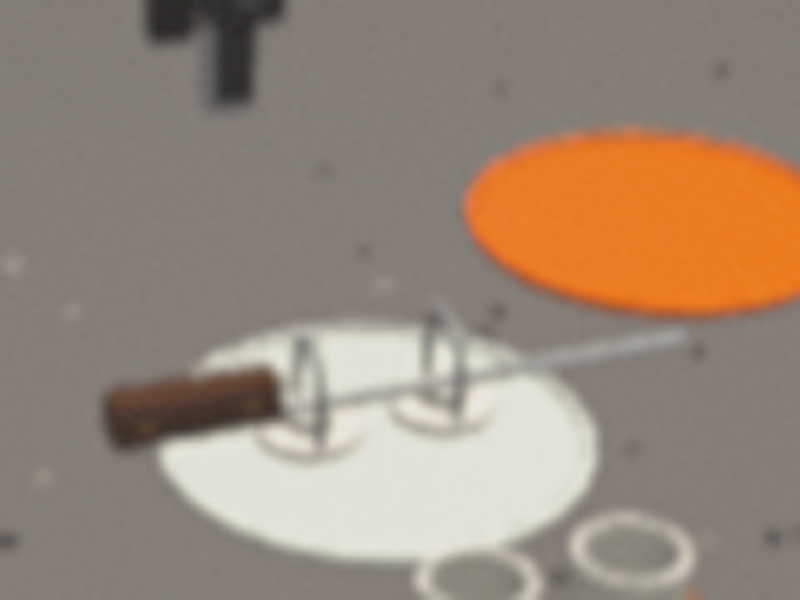

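The gripper is clear at (230,90). The skewer lies level through both upright loops, and the lids stand on the plate at (310,440) and (440,410). I'll let it settle for a second and hand in.

>>> carry_out --steps '[[[0, 0, 0], [0, 0, 0], 60], [[0, 0, 0], [0, 0, 0], 60], [[0, 0, 0], [0, 0, 0], 60], [[0, 0, 0], [0, 0, 0], 60], [[0, 0, 0], [0, 0, 0], 60], [[0, 0, 0], [0, 0, 0], 60], [[0, 0, 0], [0, 0, 0], 60], [[0, 0, 0], [0, 0, 0], 60]]'

```text
clock: 24.05
tcp_pos: [0.4397, 0.051, 0.1644]
orientation: [0.0, 0.75, 0.661, 0.0]
wrist_force: [-0.7, -0.2, -0.2]
finger_gap: 0.0654
grip_force: 0.0
```

```bash
python3 -c "
from workcell import env
print(env.hand_in())"
```

```text
the job is handed in; nothing more can be done
None
```

I handed the job in at about 24 s: in the last picture both lids stand upright on the white plate, the released skewer lies through both loops and the gripper is clear, though the hand-in returned no verdict.

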